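Put the cheese turntable over to hand rubbing

ROBOT

A 6-joint arm with a two-finger parallel gripper is mounted at the origin on the work surface. World frame = base frame: x ahead of the robot, y to its left, z up, the work surface at z = 0. Lengths are in m, angles in rad, forces in N, time in s.
With the tool pointing down it reaches from about 0.35 to 0.775 m from the base axis. Payload 7.3 kg.
Tool frame: the origin (TCP) lies midway between the tips of the shut fingers; the grasp point (between the pads) lies 19 mm behind it (robot.tcp_to_grasp is the distance from the TCP to the grasp point, in m); z points along the fingers, y is the line along which they close (so a half turn about z gives the same grasp; the last joint's range is limited). The gripper opens to 92 mm and grips with 3 to 60 N. Pads are 19 mm wide; open, the fingers measure 130 mm over their backs; the gripper's body (75 mm by 190 mm) begins 47 mm behind the grasp point.
Start: joints at [-1.434, 0.342, 1.524, -0, 1.275, -0.146], TCP at [0.147, -0.504, 0.227] pointing down, gripper open.
Joint ranges: [-2.53, 2.53], [-0.77, 2.02], [0.04, 2.7], [-1, 4.14], [0.28, 2.66], [-3.11, 3.11]. Speed limits (rad/s): [2.57, 2.57, 3.14, 3.14, 3.14, 3.14].

INTERFACE

Orientations are given as [roll, pitch, yaw] about the fixed x, y, z axes, in that order (R = Rz(yaw) Ry(pitch) Rx(roll)).
In Python, from cell import readout, cams, ticket, robot gives the robot as it stands. The module is installed in compiled form; this text tells all that it offers.
- The arm moves only by the tool jog_arm, never from a script. Its argument "plan" is a list of rows, each a list of 5 numbers: the shift along the world's x, y, z each as a share of 0.08 m, from -1 to 1, then the turn about the world's z as a share of 90 degrees, from -1 to 1, then the opening, from -1 (shut) to 1 (fully open). A call has 1 to 12 rows; each row is the pose to reach, as a shift and turn from the pose commanded when the call began; what a row does not reach only later rows make up. A row lasts 1/10 s, in which the tool goes at most 50 mm and 8.59 degrees, less where a joint would pass 70% of its speed; a pose out of reach is approached as far as the arm can. A call with a number of a shift or a turn outside -1 to 1 is refused whole. A call with a gripper value outside its range is refused whole. The fingers move at their own pace and stop on an object; "squeeze" is the grip in N (left out, the last holds). Time passes only in rows, so rows that repeat a pose let the fingers close. It gives the time, the measured TCP pose, the force, the opening and the grip force at its end, in the units of the state.
- readout.observe(): the state, without advancing time (a new reading comes with each control period).
- cams.read_camera(name): name is "scene" or "top" or "wrist"; returns the picture (384x512x3 uint8, blue, green, red); there is no depth.
- cams.calibration(name): a dict with "K" (3x3 intrinsics, pixels), "world_from_camera" (4x4, takes a point from camera to world coordinates). Camera axes: x right, y down, z forward; pixel columns grow to the right and rows downward; lengths in m; the calibration is good to about 2 mm. A picture is of the moment at which its call begins: read the wrist's pose just before it. calibration takes no time and is no camera call; for the wrist camera it gives the pose at the moment of the call.
- ticket.hand_in(): hands the job in; it is judged then, once.
The state is a dict: "time": time; "qpos": joint angles; "qvel": joint speeds; "joint_efforts": joint torques, N m; "tool_pos": TCP position; "tool_rot": TCP orientation; "contact_force": force on the tool from outside, world axes, zero at the start; "torque": the same for the moment, N m; "opening": finger opening in m; "grip_force": force on a finger pad.
Only numpy, scipy, OpenCV 4.12 (cv2) and the standard library are available. Lean on these libraries where they do the work, as an engineer would, in place of code of your own. Each camera call takes 0.05 s, during which the arm holds its last target. There are 200 camera calls.

TASK

Get the cheese turntable ready for rubbing by hand. First switch its power isolator off (handle a quarter turn clockwise); then pull the brake lever up from rest to its fourth and last notch and take the hand off, so that the ratchet holds it; then take the lever again with the red release button squeezed in, lower it to its first notch, and let go there with the button out again. Leave the cheese, the white tub and the brush where they are.

Things in the scene. Friction and masses are not known exactly. Their poses are not given: they have to be found in the camera images.
- isolator (a joint): Angle of the isolator's handle, rad: 0 = on, 1.571 = off, a quarter turn clockwise seen from above. An over-centre spring drives it into the nearer end detent (up to 0.13 N m against the turn before the middle, with it after the middle).
- isolator_grip (a point): Centre of the isolator handle's grip, on its vertical turning axis, 85 mm above the bench. The handle is a red bar 64 mm long (x of this frame, which turns with it), 12 mm thick (y), 30 mm high; this point lies 10 mm under its top. A red disc, 48 mm across, lies 20 mm below the point, on a fixed grey box 110 x 90 x 55 mm with a yellow plate.
- brake (a joint): Brake lever angle, rad: 0 = down at rest, grows as raised, stop at 1.39. Elevation above level = 0.314 + this. Notches: 0.62 (first), 0.84, 1.06, 1.28 (fourth). A spring and weight pull it down, 0.6 to 1.1 N m, damper 0.25 N m s/rad. Raised, it clicks past the notches; let go, it drops back on the last one passed. It comes down only with the button in; once out, it catches in the next notch below.
- lever_hinge (a point): Hinge of the brake lever, 70 mm above the bench, between two blue cheeks (80 mm over all, 100 mm high). The frame is fixed to the lever: y = hinge axis (level), -x = along the lever to its free end, +z = square to the lever, out of its upper face with the button. At rest the free end points towards the robot; it rises up and away from the robot.
- lever_grip (a point): Middle of the free part of the lever's grip, on its axis, 195 mm from the hinge, beneath the button; axes as lever_hinge. The black grip is a straight bar 26 mm wide (y), 22 mm thick (z), from 115 to 227 mm from the hinge. Below 115 mm are steel bars, and within 95 mm of the hinge a toothed quadrant.
- lever_tip (a point): Free end face of the black grip, on the lever's axis, 227 mm from the hinge; axes as lever_hinge.
- button (a joint): Travel of the red release button, m: 0 = out, 0.007 = fully in; 4 N starts it, 7.5 N holds it in, a few newtons more under the lever's load. 5.5 mm frees the lever. It also dips by up to 5 mm by itself as the ratchet clicks.
- button_top (a point): Centre of the outer face of the red release button on the grip's upper face, 195 mm from the hinge; 24 mm along the lever, 16 mm wide, stands out 10 mm (3 mm when in): grip and button measure 32 mm out, 25 mm in, along z of the lever. Pressed along -z by pinching the grip between button and underside. Axes as lever_hinge.
- cheese: Bystander: yellow truckle of cheese, 150 mm diameter, 105 mm high, on the turntable (disc of 260 mm, top 66 mm above the bench) left of the brake. Origin in the middle of its underside.
- tub: White lidded tub, 72 mm diameter, 62 mm high, standing near the isolator. Origin in the middle of its underside. Bystander.
- brush: Bystander: hand brush lying on the bench between brake and isolator, towards the far side, its length along its x axis. Origin in the middle of its underside.
Things that resemble listed ones, but are neither listed nor needed, are in the scene too. Of the things that look like the part that bears isolator, the middle-sized one is meant.

How it is judged:
By the outcome, as a careful person would: the job done as asked, in the order asked, and still so for the second after the job is handed in, with the robot touching nothing.
It also fails if it takes over 72 s, if anything falls off the work surface, if the arm or the gripper's body presses on something with over 40 N, if the wrist force passes 120 N, or if a joint passes its speed limit or range.

## Working session

There is one attempt and no reset: what is moved stays moved. The work goes in short steps, Python scripts to look and compute and a tool call to move; the robot and the scene stay as the last step left them, time stands still between calls to the robot, and variables do not carry over. Pictures are saved under pics/ and viewed, at most 13 in all, crops included, and the job is handed in when it is done.

Besides the shell and the picture viewer there is one more tool, called as name([rows], argument=value, ...), one row to a line, values as JSON. jog_arm: Moves the arm, as the interface text tells. Shift numbers are shares of 0.08 m and turn numbers shares of 90 degrees, none past 1 either way. Its arguments: {"type":"object","properties":{"plan":{"type":"array"},"squeeze":{"type":"number"}},"required":["plan"]}

```bash
mkdir -p pics
cat > h.py <<'E'
import numpy as np,cv2
from cell import readout,cams,ticket,robot
def snap(n,f):
    im=cams.read_camera(n); cv2.imwrite(f'pics/{f}.png',im); return im
def pix(n,p):
    c=cams.calibration(n);T=np.linalg.inv(np.array(c['world_from_camera']));q=T[:3,:3]@np.array(p)+T[:3,3];q=np.array(c['K'])@q;return (q[:2]/q[2]).round(1)
def onz(n,u,v,z):
    c=cams.calibration(n);T=np.array(c['world_from_camera']);d=T[:3,:3]@np.linalg.inv(np.array(c['K']))@[u,v,1];o=T[:3,3];return (o+d*(z-o[2])/d[2]).round(4)
def tri(obs):
    A=np.zeros((3,3));b=np.zeros(3)
    for n,u,v in obs:
        c=cams.calibration(n);T=np.array(c['world_from_camera']);d=T[:3,:3]@np.linalg.inv(np.array(c['K']))@[u,v,1];d/=np.linalg.norm(d);P=np.eye(3)-np.outer(d,d);A+=P;b+=P@T[:3,3]
    return np.linalg.solve(A,b).round(4)
E
python3 - <<'E'
from h import *
a=snap('scene','s0');b=snap('top','t0')
cv2.imwrite('pics/t0b.png',cv2.resize(b,(800,600),interpolation=cv2.INTER_CUBIC));cv2.imwrite('pics/s0b.png',cv2.resize(a,(800,600),interpolation=cv2.INTER_CUBIC))
s=readout.observe();print(s)
for n in('scene','top'):print(np.array(cams.calibration(n)['world_from_camera']).round(3))
E
```

```text
{'time': 0.1, 'qpos': array([-1.43402515e+00,  3.42641571e-01,  1.52485688e+00, -2.63484390e-08,
        1.27540774e+00, -1.46010809e-01]), 'qvel': array([-0.00096414, -0.00043278, -0.00305807, -0.00046871, -0.00019322,
        0.00026634]), 'joint_efforts': array([ 9.32306648e-04, -4.32004774e+01, -2.44695836e+01,  7.18101743e-02,
        5.25977102e-02, -5.88704552e-05]), 'tool_pos': array([ 0.14645947, -0.5038078 ,  0.22614297]), 'tool_rot': array([-3.14029309e+00, -1.91085358e-04,  2.82781865e-01]), 'contact_force': array([-0.33520594,  0.1647979 , -1.00622101]), 'torque': array([ 0.00300688,  0.00689581, -0.00734811]), 'grip_force': 0.0, 'opening': 0.09179378821449247}
[[ 0.416  0.735 -0.536  1.232]
 [ 0.91  -0.336  0.245 -0.379]
 [-0.    -0.589 -0.808  1.209]
 [ 0.     0.     0.     1.   ]]
[[-6.000e-03 -9.990e-01  4.300e-02  4.600e-01]
 [-1.000e+00  6.000e-03  1.000e-03 -4.500e-02]
 [-1.000e-03 -4.300e-02 -9.990e-01  1.282e+00]
 [ 0.000e+00  0.000e+00  0.000e+00  1.000e+00]]
```

View pics/t0b.png

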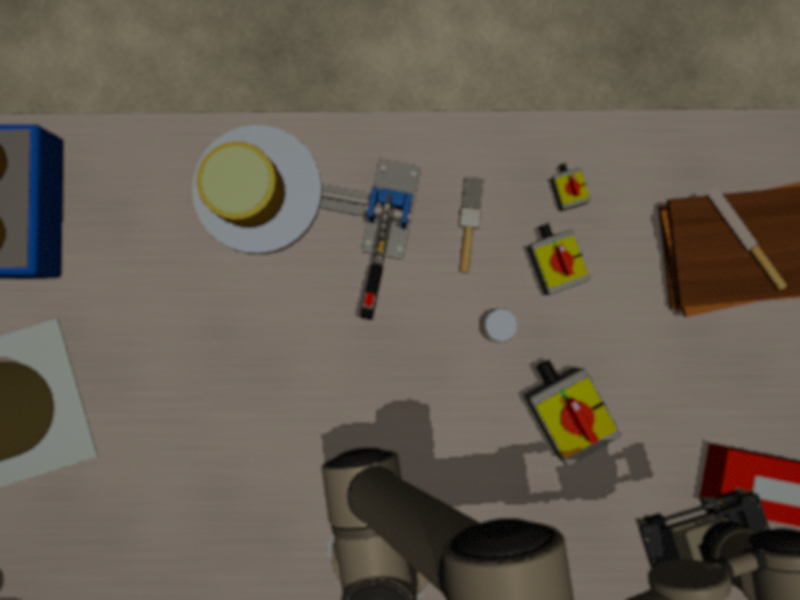

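View pics/s0b.png

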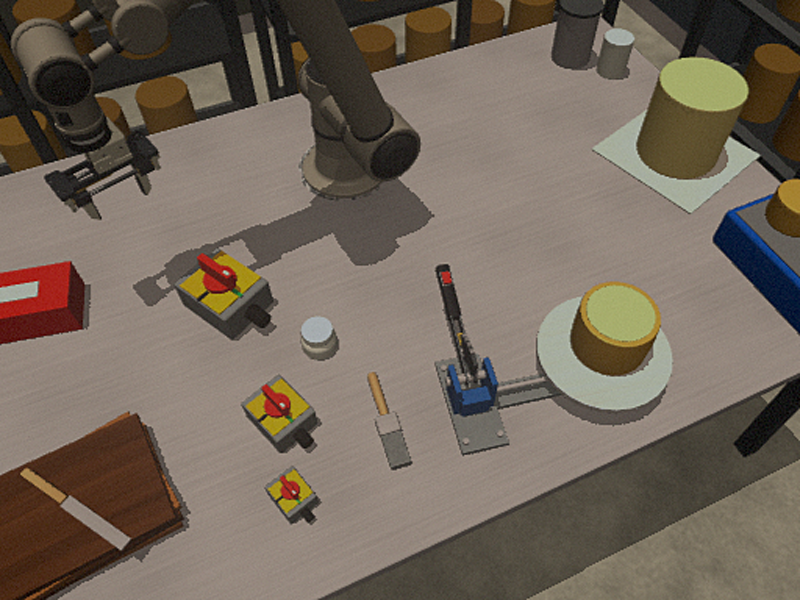

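Isolator look-alikes (enlarged top view): small (573,187), middle (562,261), large (577,415). By size I choose the middle one. The lever's grip is at (372,290) and the button at (369,300). I'll check both in close crops.

Run:
```python
from h import *
t=cv2.imread('pics/t0.png');s=cv2.imread('pics/s0.png')
def c(im,x,y,w,h,W,H): return cv2.resize(im[y:y+h,x:x+w],(W,H),interpolation=cv2.INTER_CUBIC)
# each 50x37.5 -> 400x300 (8x)
o=np.vstack([np.hstack([c(t,335,140,50,50,400,400),c(t,222,110,50,50*2,200,400),c(s,275,160,50,100,200,400)]),])
o=np.vstack([o,np.hstack([c(s,150,235,60,25*2,240,200),np.zeros((200,560,3),np.uint8)])])
cv2.imwrite('pics/c0.png',o)
for n,u,v,z in[('top',562*.64,261*.64,.095),('top',577*.64,415*.64,.095),('scene',275*.64,400*.64,.095)]:print(onz(n,u,v,z))
# red blobs
for n,im in(('top',t),('scene',s)):
    i=im.astype(int);m=((i[...,2]>90)&(i[...,1]<60)&(i[...,0]<60)).astype(np.uint8)
    k,l,st,ce=cv2.connectedComponentsWithStats(m)
    for j in range(1,k):
        if 8<st[j,4]<400: print(n,st[j],ce[j].round(1))
```

```text
[ 0.5907 -0.3542  0.095 ]
[ 0.2927 -0.3779  0.095 ]
[ 0.6033 -0.3618  0.095 ]
top [366 114   5  11  29] [368.3 119. ]
top [362 116   5   9  24] [363.9 120.2]
top [424 135   4  15  19] [425.6 142.2]
top [352 161   8  14  58] [355.6 168. ]
top [358 160   9  16  75] [362.7 166.7]
top [233 188   7   9  51] [235.9 191.6]
top [459 193  16   2  17] [466.6 193.6]
top [439 196   9   6  14] [441.6 197.1]
top [365 256  19  29 209] [374.6 268.9]
top [359 260  14  19 123] [364.  269.8]
top [487 320  25  17 284] [499.8 328. ]
scene [126 162  25  17 139] [137.4 169.9]
scene [283 173   6   9  36] [285.2 177.1]
scene [130 175  16  12 108] [136.3 181.2]
scene [168 246  18  21 187] [175.6 257.1]
scene [179 304  13  16 109] [184.6 312.2]
```

View pics/c0.png

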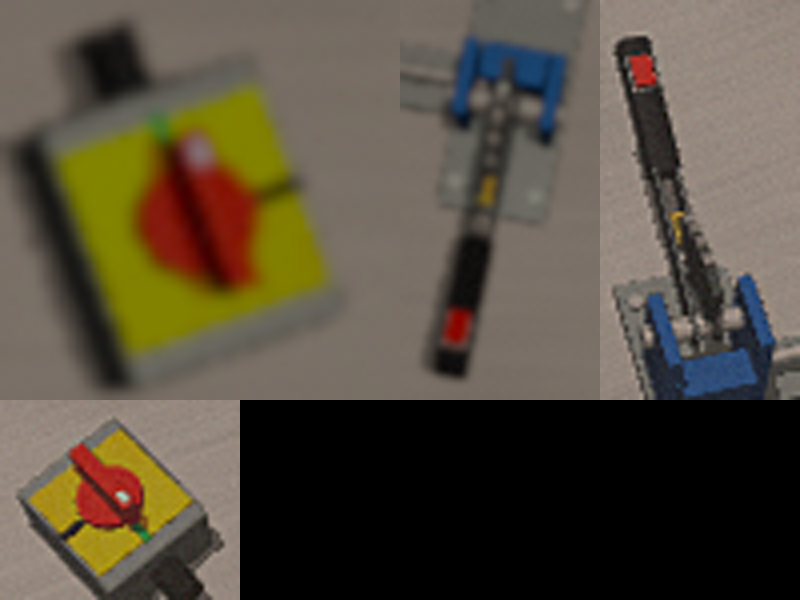

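The crops show the middle isolator: its white dot is at the on/green end, and the black off mark lies clockwise of it. Its handle yaw is about 20°, and the box size fits. The lever points to the robot with the button up. I'll move above the isolator.

jog_arm([
  [0.5,0.15,0,0,1],
  [0.94,0.3,0,0,1],
  [0.94,0.3,0,0,1],
])

```text
time: 0.4
tool_pos: [0.2249, -0.4785, 0.2264]
tool_rot: [-3.141, -0.001, 0.287]
contact_force: [-0.3, -0.1, 0.2]
opening: 0.0921
grip_force: 0.0
```

jog_arm([
  [0.5,0.15,0,0,1],
  [0.94,0.3,0,0,1],
  [0.94,0.3,0,0,1],
])

```text
time: 0.7
tool_pos: [0.2996, -0.4548, 0.2263]
tool_rot: [-3.141, -0.001, 0.287]
contact_force: [0.0, -0.4, 0.5]
opening: 0.0916
grip_force: 0.0
```

jog_arm([
  [0.5,0.15,0,0,1],
  [0.94,0.3,0,0,1],
  [0.94,0.3,0,0,1],
])

```text
time: 1.0
tool_pos: [0.3743, -0.4311, 0.2263]
tool_rot: [-3.141, -0.001, 0.286]
contact_force: [-0.0, -0.3, 0.7]
opening: 0.092
grip_force: 0.0
```

jog_arm([
  [0.5,0.15,0,0,1],
  [0.94,0.3,0,0,1],
  [0.94,0.3,0,0,1],
])

```text
time: 1.3
tool_pos: [0.4492, -0.4074, 0.2261]
tool_rot: [-3.141, -0.0, 0.286]
contact_force: [0.5, 0.3, 0.5]
opening: 0.0917
grip_force: 0.0
```

jog_arm([
  [0.5,0.15,0,0,1],
  [0.94,0.3,0,0,1],
  [0.94,0.3,0,0,1],
])

```text
time: 1.6
tool_pos: [0.524, -0.3836, 0.2259]
tool_rot: [-3.141, -0.0, 0.286]
contact_force: [-0.5, 0.5, -0.4]
opening: 0.0922
grip_force: 0.0
```

jog_arm([
  [0.5,0.15,0,0,1],
  [0.94,0.3,0,0,1],
  [0.94,0.3,0,0,1],
  [0.94,0.3,0,0,1],
  [0.94,0.3,0,0,1],
])

```text
time: 2.1
tool_pos: [0.5959, -0.3617, 0.2267]
tool_rot: [-3.142, 0.001, 0.281]
contact_force: [0.1, 0.4, -0.9]
opening: 0.0915
grip_force: 0.0
```

Run:
```python
from h import *
s=readout.observe();print(s['time'],s['tool_pos'],s['tool_rot'],s['qpos'])
c=cams.calibration('wrist');print(np.array(c['world_from_camera']).round(4).tolist(),np.array(c['K']).round(1).tolist())
w=snap('wrist','w1');cv2.imwrite('pics/w1b.png',cv2.resize(w,(800,600),interpolation=cv2.INTER_CUBIC))
print(pix('wrist',[.597,-.358,.095]))
print(tri([('top',235.9,191.6),('scene',285.2,177.1)]),onz('top',235.9,191.6,.150),onz('scene',285.2,177.1,.15))
```

```text
2.1 [ 0.59589176 -0.36167043  0.22669283] [-3.14152737e+00  1.17599879e-03  2.81124267e-01] [-6.54913584e-01  6.78210437e-01  9.60898058e-01 -9.10293793e-04
  1.50323411e+00  6.34820309e-01]
[[0.2771, -0.9207, -0.2747, 0.6701], [-0.9608, -0.2653, -0.0802, -0.3405], [0.001, 0.2862, -0.9582, 0.3856], [0.0, 0.0, 0.0, 1.0]] [[294.5, 0.0, 257.6], [0.0, 294.5, 188.9], [0.0, 0.0, 1.0]]
[253.9 178. ]
[0.5154 0.0196 0.1468] [0.5154 0.0196 0.15  ] [0.5175 0.0181 0.15  ]
```

View pics/w1b.png

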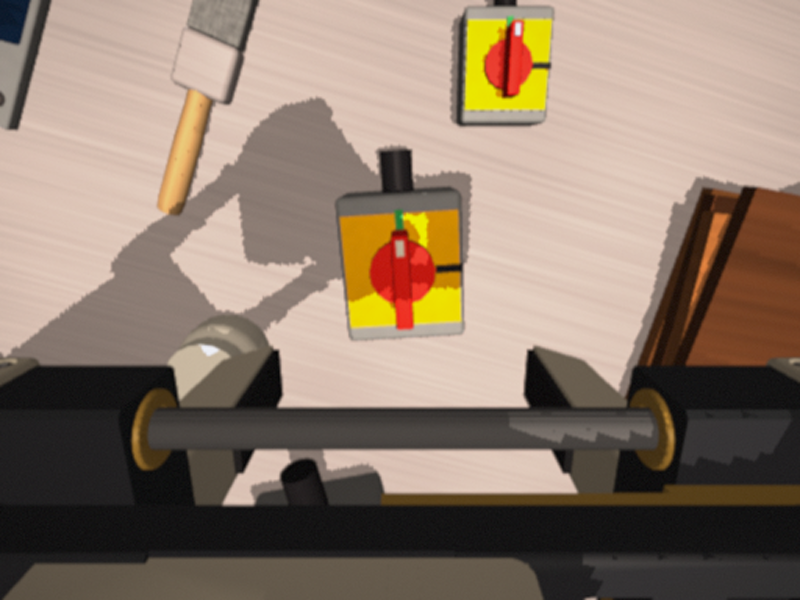

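Run:
```python
from h import *
k=.64
a=onz('wrist',404.5*k,328*k,.095)
for v in(231,240,258):
    b=onz('wrist',400.5*k,v*k,.095);d=b-a;print(v,a,b,np.linalg.norm(d),np.degrees(np.arctan2(d[1],d[0])),(a+b)/2)
for p in((348,340),(464,333),(462,188),(336,200)):print(onz('wrist',p[0]*k,p[1]*k,.055))
print('disc',onz('wrist',403*k,272*k,.065))
# brush, tub
```

```text
231 [ 0.5651 -0.3725  0.095 ] [ 0.6273 -0.3519  0.095 ] 0.06552251521423755 18.324339347370138 [ 0.5962 -0.3622  0.095 ]
240 [ 0.5651 -0.3725  0.095 ] [ 0.6218 -0.3535  0.095 ] 0.05979874580624578 18.52584633446824 [ 0.59345 -0.363    0.095  ]
258 [ 0.5651 -0.3725  0.095 ] [ 0.6106 -0.3567  0.095 ] 0.048165236426285694 19.14969822556418 [ 0.58785 -0.3646   0.095  ]
[ 0.5291 -0.3377  0.055 ]
[ 0.5594 -0.4221  0.055 ]
[ 0.6625 -0.3866  0.055 ]
[ 0.6299 -0.3036  0.055 ]
disc [ 0.5951 -0.3629  0.065 ]
```

jog_arm([
  [0,-0.01,-0.5,0.03,1],
  [0,-0.01,-1,0.03,1],
  [0,-0.01,-1,0.03,1],
])

```text
time: 2.45
tool_pos: [0.5937, -0.3599, 0.1409]
tool_rot: [-3.132, 0.007, 0.328]
contact_force: [-0.4, -0.3, 0.0]
opening: 0.0918
grip_force: 0.0
```

jog_arm([
  [0,0,-0.4,0,1],
  [0,0,-0.7,0,1],
  [0,0,-0.93,0,1],
  [0,0,-0.93,0,-1],
  [0,0,-0.93,0,-1],
  [0,0,-0.93,0,-1],
  [0,0,-0.93,0,-1],
  [0,0,-0.93,0,-1],
  [0,0,-0.93,0,-1],
  [0,0,-0.93,0,-1],
], squeeze=20)

```text
time: 3.45
tool_pos: [0.5978, -0.361, 0.0725]
tool_rot: [3.141, -0.0, 0.33]
contact_force: [0.4, 0.2, 0.4]
opening: 0.0405
grip_force: 0.0
```

jog_arm([
  [-0.02,-0.02,0,0,-1],
  [-0.02,-0.02,0,0,-1],
  [-0.02,-0.02,0,0,-1],
  [-0.02,-0.02,0,0,-1],
  [-0.02,-0.02,0,0,-1],
  [-0.02,-0.02,0,0,-1],
  [-0.02,-0.02,0,0,-1],
  [-0.02,-0.02,0,0,-1],
])

```text
time: 4.25
tool_pos: [0.5956, -0.3612, 0.0723]
tool_rot: [-3.139, 0.001, 0.33]
contact_force: [-2.0, 4.2, 1.9]
opening: 0.012
grip_force: 20.0
```

jog_arm([
  [0,0,0,-0.09,-1],
  [0,0,0,-0.18,-1],
  [0,0,0,-0.27,-1],
  [0,0,0,-0.36,-1],
  [0,0,0,-0.45,-1],
  [0,0,0,-0.54,-1],
  [0,0,0,-0.63,-1],
  [0,0,0,-0.72,-1],
  [0,0,0,-0.81,-1],
  [0,0,0,-0.9,-1],
  [0,0,0,-0.97,-1],
  [0,0,0,-1,-1],
])

```text
time: 5.45
tool_pos: [0.5947, -0.3631, 0.0723]
tool_rot: [3.139, 0.001, -1.245]
contact_force: [-5.1, -0.5, 2.0]
opening: 0.0119
grip_force: 20.0
```

jog_arm([
  [0,0,0,0,-1],
  [0,0,0,0,-1],
  [0,0,0,0,0],
  [0,0,0,0,0],
  [0,0,0,0,0],
  [0,0,0,0,0],
  [0,0,0,0,0],
  [0,0,0,0,0],
  [0,0,0,0,0],
])

```text
time: 6.35
tool_pos: [0.5962, -0.3625, 0.0724]
tool_rot: [3.142, -0.0, -1.241]
contact_force: [0.7, 0.2, -0.5]
opening: 0.0457
grip_force: 0.0
```

jog_arm([
  [0,0,0.4,0,0],
  [0,0,1,0,0.5],
  [0,0,1,0,1],
])

```text
time: 6.65
tool_pos: [0.5991, -0.3647, 0.1604]
tool_rot: [-3.134, -0.011, -1.241]
contact_force: [0.3, -0.1, 0.8]
opening: 0.0574
grip_force: 0.0
```

jog_arm([
  [0,0,0.5,0,1],
  [0,0,1,0,1],
  [0,0,1,0,1],
  [0,0,1,0,1],
])

```text
time: 7.05
tool_pos: [0.5965, -0.3628, 0.2337]
tool_rot: [-3.14, -0.003, -1.241]
contact_force: [-0.8, 0.2, -0.4]
opening: 0.0888
grip_force: 0.0
```

Run:
```python
from h import *
s=readout.observe();print(s['time'],s['tool_pos'],s['tool_rot'],s['qpos'],s['contact_force'])
w=snap('wrist','w2');cv2.imwrite('pics/w2b.png',cv2.resize(w,(640,480)))
print(pix('wrist',[.5955,-.3625,.095]),pix('wrist',[.5955+.032*np.cos(-1.24),-.3625+.032*np.sin(-1.24),.095]))
```

```text
7.05 [ 0.59653407 -0.36282534  0.23372059] [-3.13998585e+00 -2.53882104e-03 -1.24080714e+00] [-6.56057632e-01  6.75203674e-01  9.47756770e-01 -6.16587494e-05
  1.51562827e+00  2.15554711e+00] [-0.79187152  0.21731997 -0.40169034]
[258.  179.4] [257.9 148.7]
```

View pics/w2b.png

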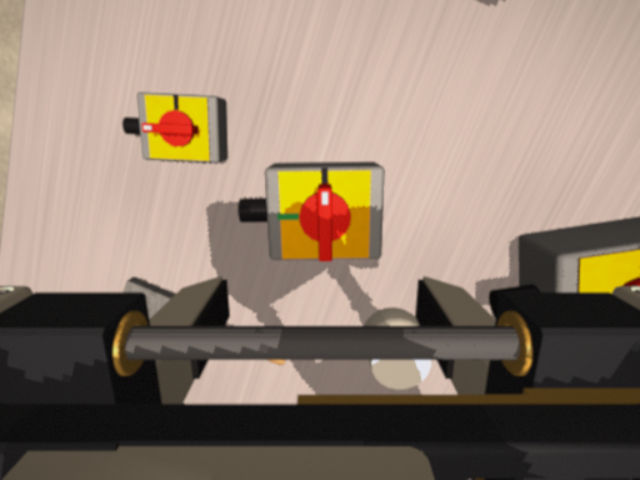

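The isolator is off: the white dot at (325,197) now points to the black mark. I'll move on to the lever.

jog_arm([
  [-0.12,0.48,0.08,0.07,1],
  [-0.24,0.96,0.17,0.14,1],
  [-0.24,0.96,0.17,0.14,1],
])

```text
time: 7.4
tool_pos: [0.5762, -0.2813, 0.2458]
tool_rot: [3.141, 0.003, -1.015]
contact_force: [0.5, 0.6, 0.7]
opening: 0.0916
grip_force: 0.0
```

jog_arm([
  [-0.12,0.48,0.08,0.07,1],
  [-0.24,0.96,0.17,0.14,1],
  [-0.24,0.96,0.17,0.14,1],
])

```text
time: 7.7
tool_pos: [0.5571, -0.2053, 0.2597]
tool_rot: [-3.141, 0.002, -0.796]
contact_force: [-0.3, 0.2, 0.3]
opening: 0.0921
grip_force: 0.0
```

jog_arm([
  [-0.12,0.48,0.08,0.07,1],
  [-0.24,0.96,0.17,0.14,1],
  [-0.24,0.96,0.17,0.14,1],
])

```text
time: 8.0
tool_pos: [0.538, -0.1292, 0.2734]
tool_rot: [-3.141, 0.001, -0.577]
contact_force: [1.5, 0.7, -0.1]
opening: 0.092
grip_force: 0.0
```

jog_arm([
  [-0.12,0.48,0.08,0.07,1],
  [-0.24,0.96,0.17,0.14,1],
  [-0.24,0.96,0.17,0.14,1],
])

```text
time: 8.3
tool_pos: [0.5191, -0.0529, 0.287]
tool_rot: [-3.141, 0.0, -0.358]
contact_force: [0.1, -1.2, 1.0]
opening: 0.0916
grip_force: 0.0
```

jog_arm([
  [-0.12,0.48,0.08,0.07,1],
  [-0.24,0.96,0.17,0.14,1],
  [-0.24,0.96,0.17,0.14,1],
  [-0.24,0.96,0.17,0.14,1],
  [-0.24,0.96,0.17,0.14,1],
])

```text
time: 8.8
tool_pos: [0.5006, 0.02, 0.2995]
tool_rot: [3.141, 0.001, -0.145]
contact_force: [0.4, 0.6, 0.0]
opening: 0.0917
grip_force: 0.0
```

Run:
```python
from h import *
s=readout.observe();print(s['time'],s['tool_pos'],s['tool_rot'],s['qpos'])
print(np.array(cams.calibration('wrist')['world_from_camera']).round(4).tolist())
w=snap('wrist','w3');cv2.imwrite('pics/w3b.png',cv2.resize(w,(800,600),interpolation=cv2.INTER_CUBIC))
```

```text
8.8 [0.50061922 0.01996741 0.29948552] [ 3.14079480e+00  1.06756883e-03 -1.44589356e-01] [-1.12732305e-01  2.50118553e-01  1.45193520e+00 -7.69958443e-04
  1.44063138e+00  1.60275331e+00]
[[-0.1445, -0.9482, -0.2829, 0.5771], [-0.9895, 0.1389, 0.0399, 0.0085], [0.0015, 0.2857, -0.9583, 0.4584], [0.0, 0.0, 0.0, 1.0]]
```

View pics/w3b.png

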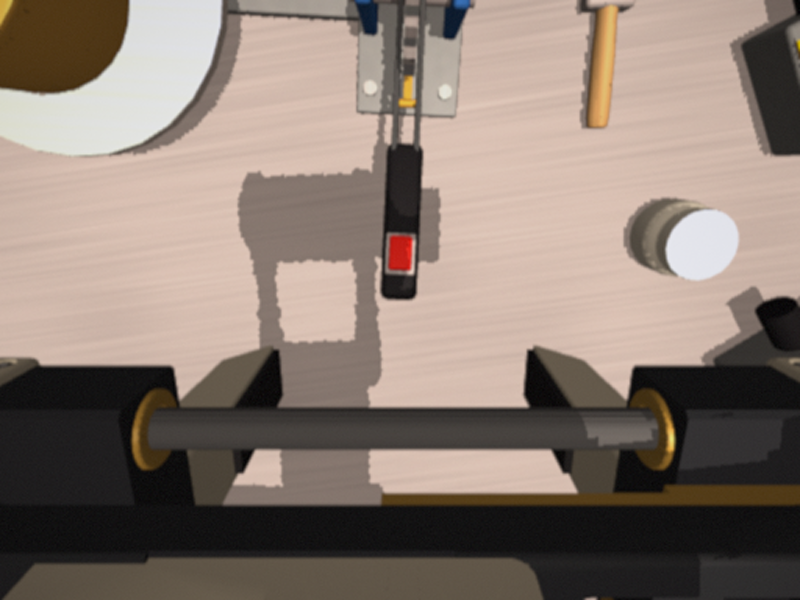

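Run:
```python
from h import *
k=.64;e=.314;S,C=np.sin(e),np.cos(e)
L=[]
for (u,v),s,n in[((401,252.5),.195,.021),((404,146),.115,.011),((399,297),.227,.0)]:
    z=.07+s*S+n*C; p=onz('wrist',u*k,v*k,z); h=s*C-n*S; L.append((p,h)); print(p,h)
d=L[2][0]-L[1][0];y=np.arctan2(-d[1],-d[0]);print('yaw',np.degrees(y),np.linalg.norm(d[:2]))
for p,h in L: print('hinge',p[:2]+h*np.array([np.cos(y),np.sin(y)]))
# cheeks from plate screw line & top cam
a=onz('wrist',370*k,88*k,.008);b=onz('wrist',445*k,92*k,.008);print('plate',np.degrees(np.arctan2(*(a-b)[[1,0]]))-90)
t=cv2.imread('pics/t0.png').astype(int);m=(t[...,0]>80)&(t[...,2]<60)&(t[...,1]<110);m[:,:215]=0;m[:,300:]=0
yy,xx=np.nonzero(m);print(xx.min(),xx.max(),yy.min(),yy.max());print(onz('top',xx.mean(),yy.mean(),.08))
```

```text
[0.5161 0.018  0.1502] 0.17897943946534398
[0.5848 0.0058 0.116 ] 0.10597963707149367
[0.482  0.0245 0.1401] 0.21590099842535737
yaw -10.309751089496483 0.10448698483543298
hinge [ 0.69218974 -0.01403189]
hinge [ 0.68906855 -0.01316714]
hinge [ 0.69441519 -0.01413973]
plate -11.077429137718553
235 262 120 141
[ 0.7164 -0.0197  0.08  ]
```

jog_arm([
  [0.05,0,-0.5,-0.02,1],
  [0.05,0,-1,-0.02,1],
  [0.05,0,-1,-0.02,1],
])

```text
time: 9.15
tool_pos: [0.5013, 0.0205, 0.2153]
tool_rot: [3.14, 0.011, -0.175]
contact_force: [-1.7, 0.1, 0.3]
opening: 0.092
grip_force: 0.0
```

jog_arm([
  [0,0,-0.5,0,1],
  [0,0,-1,0,1],
  [0,0,-1,0,1],
])

```text
time: 9.45
tool_pos: [0.502, 0.0208, 0.1376]
tool_rot: [3.141, 0.008, -0.174]
contact_force: [-0.7, 0.5, -0.3]
opening: 0.0915
grip_force: 0.0
```

jog_arm([
  [0,0,-0.2,0,1],
  [0,0,-0.33,0,1],
  [0,0,-0.33,0,0],
  [0,0,-0.33,0,0],
  [0,0,-0.33,0,0],
  [0,0,-0.33,0,0],
])

```text
time: 10.05
tool_pos: [0.5046, 0.0214, 0.1148]
tool_rot: [3.142, -0.001, -0.173]
contact_force: [0.5, 0.1, 0.4]
opening: 0.0644
grip_force: 0.0
```

Run:
```python
from h import *
s=readout.observe();print(s['time'],s['tool_pos'],s['tool_rot'],s['contact_force'],s['opening'])
H=np.array([.692,-.0138]);y=-.18;u=np.array([np.cos(y),np.sin(y)]);R=.2
P=lambda e:np.r_[H-u*R*np.cos(e),.07+R*np.sin(e)-.019]
print(P(.314))
for a,b in((.314,.72),(.72,1.14),(1.14,1.5),(1.5,1.654)):
    print(a,b,[((P(e)-P(a))/.08).round(2).tolist() for e in np.linspace(a,b,9)[1:]])
```

```text
10.05 [0.50460087 0.02139447 0.11482295] [ 3.14159121e+00 -1.43107856e-03 -1.72746313e-01] [0.46060066 0.08213077 0.42276549] 0.06438056928051018
[0.50485213 0.02025521 0.1127731 ]
0.314 0.72 [[0.04, -0.01, 0.12], [0.09, -0.02, 0.24], [0.14, -0.03, 0.35], [0.2, -0.04, 0.46], [0.27, -0.05, 0.57], [0.34, -0.06, 0.68], [0.41, -0.07, 0.78], [0.49, -0.09, 0.88]]
0.72 1.14 [[0.09, -0.02, 0.1], [0.18, -0.03, 0.19], [0.28, -0.05, 0.27], [0.38, -0.07, 0.36], [0.48, -0.09, 0.43], [0.59, -0.11, 0.5], [0.71, -0.13, 0.57], [0.82, -0.15, 0.62]]
1.14 1.5 [[0.1, -0.02, 0.04], [0.21, -0.04, 0.08], [0.31, -0.06, 0.12], [0.42, -0.08, 0.15], [0.52, -0.1, 0.18], [0.63, -0.12, 0.2], [0.74, -0.14, 0.21], [0.85, -0.16, 0.22]]
1.5 1.654 [[0.05, -0.01, 0.0], [0.09, -0.02, 0.0], [0.14, -0.03, 0.01], [0.19, -0.03, 0.01], [0.24, -0.04, 0.01], [0.28, -0.05, 0.0], [0.33, -0.06, 0.0], [0.38, -0.07, -0.0]]
```

jog_arm([
  [0,-0.01,-0.02,0,-1],
  [0,-0.01,-0.02,0,-1],
  [0,-0.01,-0.02,0,-1],
  [0,-0.01,-0.02,0,-1],
  [0,-0.01,-0.02,0,-1],
  [0,-0.01,-0.02,0,-1],
  [0,-0.01,-0.02,0,-1],
  [0,-0.01,-0.02,0,-1],
  [0,-0.01,-0.02,0,-1],
], squeeze=28)

```text
time: 10.95
tool_pos: [0.5043, 0.0218, 0.1124]
tool_rot: [-3.14, -0.0, -0.174]
contact_force: [0.9, 6.2, -0.4]
opening: 0.0261
grip_force: 28.0
```

jog_arm([
  [0.04,-0.01,0.12,0,-1],
  [0.09,-0.02,0.24,0,-1],
  [0.14,-0.03,0.35,0,-1],
  [0.2,-0.04,0.46,0,-1],
  [0.27,-0.05,0.57,0,-1],
  [0.34,-0.06,0.68,0,-1],
  [0.41,-0.07,0.78,0,-1],
  [0.49,-0.09,0.88,0,-1],
])

```text
time: 11.75
tool_pos: [0.5432, 0.0141, 0.1828]
tool_rot: [-3.141, 0.002, -0.173]
contact_force: [1.4, 7.1, -8.9]
opening: 0.0258
grip_force: 28.1
```

jog_arm([
  [0.09,0,0.1,0,-1],
  [0.18,-0.01,0.19,0,-1],
  [0.28,-0.03,0.27,0,-1],
  [0.38,-0.05,0.36,0,-1],
  [0.48,-0.07,0.43,0,-1],
  [0.59,-0.09,0.5,0,-1],
  [0.71,-0.11,0.57,0,-1],
  [0.82,-0.13,0.62,0,-1],
])

```text
time: 12.55
tool_pos: [0.6063, 0.0018, 0.2315]
tool_rot: [3.138, 0.008, -0.173]
contact_force: [-6.9, -2.3, -3.3]
opening: 0.0261
grip_force: 28.0
```

jog_arm([
  [0.1,-0.02,0.04,0,-1],
  [0.21,-0.04,0.08,0,-1],
  [0.31,-0.06,0.12,0,-1],
  [0.42,-0.08,0.15,0,-1],
  [0.52,-0.1,0.18,0,-1],
  [0.63,-0.12,0.2,0,-1],
  [0.74,-0.14,0.21,0,-1],
  [0.85,-0.16,0.22,0,-1],
])

```text
time: 13.35
tool_pos: [0.6754, -0.0117, 0.2509]
tool_rot: [3.138, 0.004, -0.174]
contact_force: [-13.3, -3.0, 1.0]
opening: 0.0257
grip_force: 27.9
```

jog_arm([
  [0.09,-0.02,0,0,-1],
  [0.19,-0.03,0.01,0,-1],
  [0.28,-0.05,0,0,-1],
  [0.38,-0.07,0,0,-1],
  [0.38,-0.07,0,0,-1],
  [0.38,-0.07,0,0,-1],
])

```text
time: 13.95
tool_pos: [0.7082, -0.0181, 0.2515]
tool_rot: [3.138, -0.004, -0.174]
contact_force: [0.6, -7.2, -0.5]
opening: 0.0259
grip_force: 28.0
```

Run:
```python
from h import *
s=readout.observe();print(s['time'],s['tool_pos'],s['contact_force'],s['torque'])
a=snap('scene','s4');cv2.imwrite('pics/s4b.png',cv2.resize(a[100:280,200:440],(800,600),interpolation=cv2.INTER_CUBIC))
```

```text
13.95 [ 0.70819892 -0.0180999   0.25149403] [ 0.5616133  -7.16652158 -0.50529097] [-0.41790283  0.45394818 -0.00934618]
```

View pics/s4b.png

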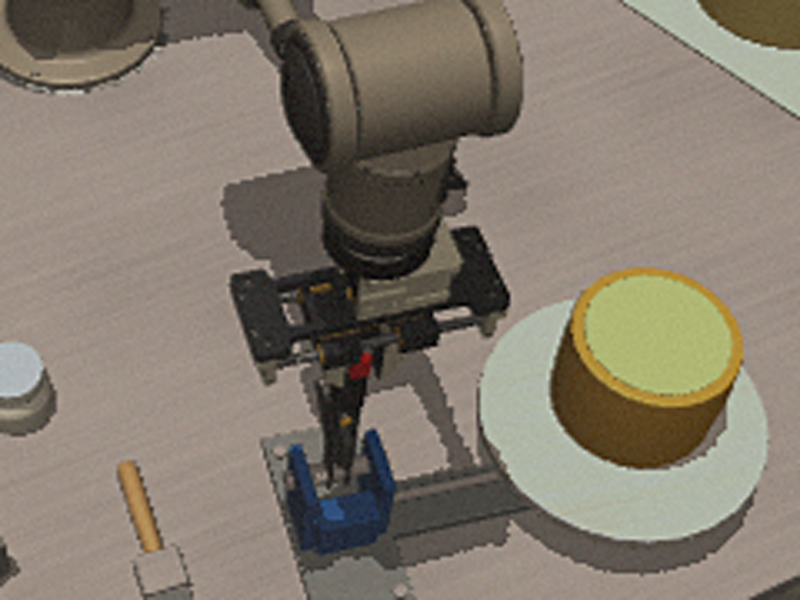

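The scene view shows the lever upright between the fingers, with the button at (362,362) facing away from the robot. I'll nudge it a little further, let go, and look.

jog_arm([
  [0.02,0,0,0,-1],
  [0.04,0,0,0,-1],
  [0.04,0,0,0,-1],
])

```text
time: 14.3
tool_pos: [0.7099, -0.0184, 0.2514]
tool_rot: [3.137, 0.0, -0.175]
contact_force: [-7.6, -7.1, 1.9]
opening: 0.0259
grip_force: 28.0
```

jog_arm([
  [0,0,0,0,0.2],
  [0,0,0,0,0.4],
  [0,0,0,0,1],
  [0,0,0,0,1],
  [0,0,0,0,1],
  [0,0,0,0,1],
  [0,0,0,0,1],
  [0,0,0,0,1],
  [0,0,0,0,1],
  [0,0,0,0,1],
])

```text
time: 15.3
tool_pos: [0.7105, -0.0154, 0.2499]
tool_rot: [3.141, 0.0, -0.173]
contact_force: [-0.2, -0.0, -0.0]
opening: 0.0915
grip_force: 0.0
```

Run:
```python
from h import *
s=readout.observe();print(s['time'],s['tool_pos'],s['contact_force'],s['opening'])
a=snap('scene','s5').astype(int)
m=((a[...,2]>80)&(a[...,1]<60)&(a[...,0]<60)).astype(np.uint8);m[:,:270]=0;m[:,345:]=0
k,l,st,ce=cv2.connectedComponentsWithStats(m);print(st[1:],ce[1:])
H=np.array([.692,-.0138]);y=-.18;u=np.array([np.cos(y),np.sin(y)])
for q in(.84,1.06,1.28,1.34):
    e=.314+q;print(q,pix('scene',np.r_[H-u*(.195*np.cos(e)-.021*np.sin(e)),.07+.195*np.sin(e)+.021*np.cos(e)]))
```

```text
15.3 [ 0.71052205 -0.01536284  0.2499435 ] [-0.1575095  -0.04632907 -0.02607493] 0.09147235777194046
[[339   3   2   1   2]
 [342   5   3   3   4]
 [339   7   1   1   1]
 [344   9   1   1   1]
 [341  10   2   2   3]
 [343  13   1   1   1]
 [338  15   2   2   2]
 [306 188   1   1   1]
 [305 206   7   8  41]] [[339.5          3.        ]
 [343.25         5.75      ]
 [339.           7.        ]
 [344.           9.        ]
 [341.33333333  10.66666667]
 [343.          13.        ]
 [338.5         15.5       ]
 [306.         188.        ]
 [307.95121951 209.29268293]]
0.84 [298.8 186.6]
1.06 [303.7 197.3]
1.28 [308.8 211. ]
1.34 [310.1 215.1]
```

The button blob at (308,209) matches the fourth notch (expected 308.8,211), so the ratchet holds. Next I'll rise clear, turn 90° and come down for the pinch.

jog_arm([
  [0,0,0.3,0,1],
  [0,0,0.6,0,1],
  [0,0,0.88,0,1],
  [0,0,0.88,0,1],
])

```text
time: 15.75
tool_pos: [0.7115, -0.0155, 0.3243]
tool_rot: [-3.141, -0.007, -0.173]
contact_force: [1.1, 0.4, -0.1]
opening: 0.0917
grip_force: 0.0
```

jog_arm([
  [-0.02,0,0,0.09,1],
  [-0.04,0,0,0.18,1],
  [-0.06,0,0,0.27,1],
  [-0.08,-0.02,0,0.36,1],
  [-0.1,-0.02,0,0.45,1],
  [-0.12,-0.02,0,0.54,1],
  [-0.12,-0.02,0,0.63,1],
  [-0.12,-0.02,0,0.72,1],
  [-0.12,-0.02,0,0.81,1],
  [-0.12,-0.02,0,0.9,1],
  [-0.12,-0.02,0,0.985,1],
  [-0.12,-0.02,0,0.985,1],
])

```text
time: 16.95
tool_pos: [0.7007, -0.0169, 0.3189]
tool_rot: [-3.14, 0.0, 1.376]
contact_force: [0.2, 0.7, -0.5]
opening: 0.0919
grip_force: 0.0
```

Run:
```python
from h import *
s=readout.observe();print(s['time'],s['tool_pos'],s['tool_rot'],s['qpos'])
H=np.array([.692,-.015]);y=-.195;u=np.array([np.cos(y),np.sin(y)])
def P(q,sc=.187):
    e=.314+q;C,S=np.cos(e),np.sin(e);z=.07+sc*S+.014*C
    f=lambda s,n:-s*C+n*S
    xp=f(sc,.014); xm=min(f(.227,-.011),f(sc,-.011)); c=(xp+xm)/2
    return np.r_[H+u*c,z],xp-xm
p0,o=P(1.28);print(p0,o)
for a,b in((1.28,1.0),(1.0,.73)):
    pa=P(a)[0];print(a,b,[((P(q)[0]-pa)/.08).round(2).tolist() for q in np.linspace(a,b,11)[1:]],P(b))
```

```text
16.95 [ 0.70066532 -0.01691718  0.31887235] [-3.13975282e+00  1.20570694e-04  1.37567608e+00] [-1.33361162e-01  6.72330230e-01  7.29450570e-01 -6.88666867e-06
  1.74165562e+00  6.17580311e-02]
[ 0.69772764 -0.01613127  0.25662484] 0.024993270171331353
1.28 1.0 [[-0.07, 0.01, 0.01], [-0.14, 0.03, 0.01], [-0.21, 0.04, 0.01], [-0.28, 0.05, 0.01], [-0.35, 0.07, 0.01], [-0.42, 0.08, 0.01], [-0.49, 0.1, -0.0], [-0.56, 0.11, -0.01], [-0.63, 0.12, -0.02], [-0.7, 0.14, -0.03]] (array([ 0.6418452 , -0.00509393,  0.25442378]), np.float64(0.03433954509746593))
1.0 0.73 [[-0.07, 0.01, -0.01], [-0.13, 0.03, -0.03], [-0.2, 0.04, -0.04], [-0.26, 0.05, -0.06], [-0.33, 0.06, -0.08], [-0.39, 0.08, -0.1], [-0.45, 0.09, -0.12], [-0.51, 0.1, -0.14], [-0.57, 0.11, -0.17], [-0.63, 0.13, -0.2]] (array([0.59117179, 0.00491456, 0.23868568]), np.float64(0.04172121908184402))
```

jog_arm([
  [-0.02,0,-0.2,0,1],
  [-0.02,0,-0.4,0,1],
  [-0.02,0,-0.6,0,1],
  [-0.02,0,-0.77,0,1],
  [-0.02,0,-0.77,0,0],
  [-0.02,0,-0.77,0,0],
  [-0.02,0,-0.77,0,0],
  [-0.02,0,-0.77,0,-0.1],
  [-0.02,0,-0.77,0,-0.1],
  [-0.02,0,-0.77,0,-0.1],
], squeeze=28)

```text
time: 17.95
tool_pos: [0.6994, -0.017, 0.2591]
tool_rot: [3.141, -0.0, 1.374]
contact_force: [-0.5, 0.3, -0.5]
opening: 0.0486
grip_force: 0.0
```

Run:
```python
from h import *
s=readout.observe();print(s['time'],s['tool_pos'],s['tool_rot'],s['contact_force'],s['opening'])
w=snap('wrist','w6');a=snap('scene','s6')[130:250,240:400]
cv2.imwrite('pics/c6.png',np.hstack([cv2.resize(w,(400,600)),cv2.resize(a,(400,300)).repeat(2,0)]))
```

```text
17.95 [ 0.699419   -0.01695681  0.25914196] [ 3.14084019e+00 -4.35125884e-05  1.37426832e+00] [-0.49437583  0.28615818 -0.54710279] 0.048552189674298966
```

View pics/c6.png

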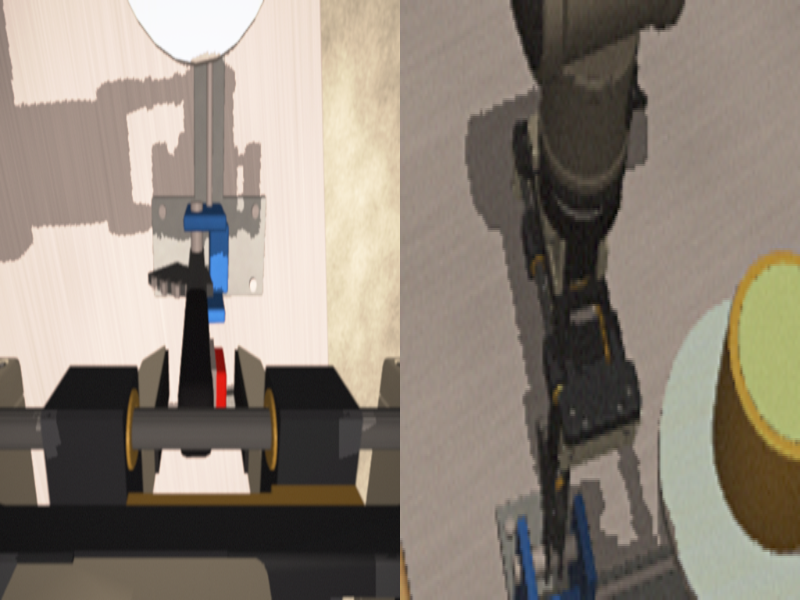

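The wrist crop shows the lever between the fingers, with the red button at (220,378) opposite the right finger and the fingertips level with the button's lower edge. I'll raise 3 mm and pinch.

jog_arm([
  [0.02,0,0.03,0,-0.1],
  [0.02,0,0.03,0,-1],
  [0.02,0,0.03,0,-1],
  [0.02,0,0.03,0,-1],
  [0.02,0,0.03,0,-1],
  [0.02,0,0.03,0,-1],
  [0.02,0,0.03,0,-1],
  [0.02,0,0.03,0,-1],
], squeeze=28)

```text
time: 18.85
tool_pos: [0.6999, -0.0167, 0.2614]
tool_rot: [-3.139, 0.0, 1.375]
contact_force: [-5.2, 0.1, 2.8]
opening: 0.0247
grip_force: 28.1
```

jog_arm([
  [-0.07,0.01,0.01,0,-1],
  [-0.14,0.03,0.01,0,-1],
  [-0.21,0.04,0.01,0,-1],
  [-0.28,0.05,0.01,0,-1],
  [-0.35,0.07,0.01,0,-1],
  [-0.42,0.08,0.01,0,-1],
  [-0.49,0.1,0,0,-1],
  [-0.56,0.11,-0.01,0,-1],
  [-0.63,0.12,-0.02,0,-1],
  [-0.7,0.14,-0.03,0,-1],
  [-0.7,0.14,-0.03,0,-1],
])

```text
time: 19.95
tool_pos: [0.644, -0.0058, 0.259]
tool_rot: [-3.141, 0.001, 1.375]
contact_force: [1.3, 0.0, -1.5]
opening: 0.0311
grip_force: 29.2
```

Run:
```python
from h import *
s=readout.observe();print(s['time'],s['tool_pos'],s['contact_force'],s['opening'])
w=snap('wrist','w7');a=snap('scene','s7')[130:250,240:400]
cv2.imwrite('pics/c7.png',np.hstack([cv2.resize(w,(480,360)),cv2.resize(a,(320,240))[:,:].repeat(1,0) if 0 else cv2.copyMakeBorder(cv2.resize(a,(320,240)),0,120,0,0,0)]))
```

```text
19.95 [ 0.64401204 -0.00575439  0.25902429] [ 1.27665881  0.02396101 -1.52446373] 0.03111726022609497
```

View pics/c7.png

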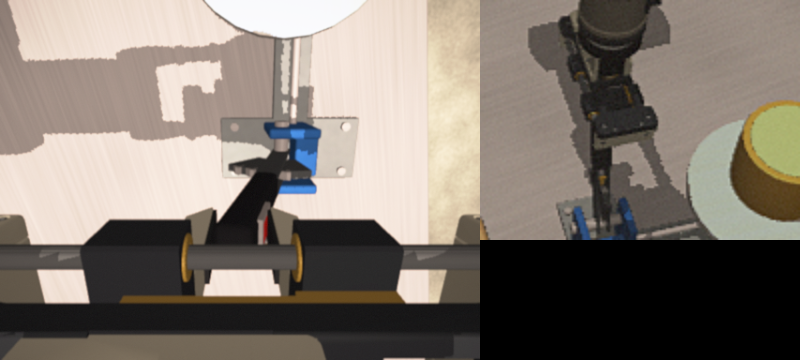

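jog_arm([
  [-0.07,0.01,-0.01,0,-1],
  [-0.13,0.03,-0.03,0,-1],
  [-0.2,0.04,-0.04,0,-1],
  [-0.26,0.05,-0.06,0,-1],
  [-0.33,0.06,-0.08,0,-1],
  [-0.39,0.08,-0.1,0,-1],
  [-0.45,0.09,-0.12,0,-1],
  [-0.51,0.1,-0.14,0,-1],
  [-0.57,0.11,-0.17,0,-1],
  [-0.62,0.13,-0.2,0,-1],
  [-0.62,0.13,-0.2,0,-1],
])

```text
time: 21.15
tool_pos: [0.5942, 0.0042, 0.2436]
tool_rot: [-3.142, 0.001, 1.374]
contact_force: [-2.4, -3.4, 8.7]
opening: 0.0367
grip_force: 33.8
```

Run:
```python
from h import *
s=readout.observe();print(s['time'],s['tool_pos'],s['contact_force'],s['opening'],s['grip_force'])
w=snap('wrist','w8');cv2.imwrite('pics/c8.png',cv2.resize(w[60:320,150:400],(750,600),interpolation=cv2.INTER_CUBIC))
# lever points on the robot-side/upper line, predicted pixels of axis at several s for q
H=np.array([.694,-.0154]);y=-.195;u=np.array([np.cos(y),np.sin(y)])
for q in(.62,.70,.76,.84):
    e=.314+q;f=lambda s,n:(pix('wrist',np.r_[H+u*(-s*np.cos(e)+n*np.sin(e)),.07+s*np.sin(e)+n*np.cos(e)])-[150,60])*[3,600/260]
    print(q,f(.115,-.011).round(),f(.115,.011).round(),f(.18,-.011).round())
```

```text
21.15 [0.59424713 0.00418034 0.2435893 ] [-2.38968942 -3.41448222  8.70962164] 0.036706416699361394 33.758349269628525
0.62 [405. 305.] [473. 315.] [261. 356.]
0.7 [432. 309.] [505. 319.] [309. 367.]
0.76 [454. 313.] [531. 322.] [350. 375.]
0.84 [484. 317.] [566. 325.] [410. 385.]
```

View pics/c8.png

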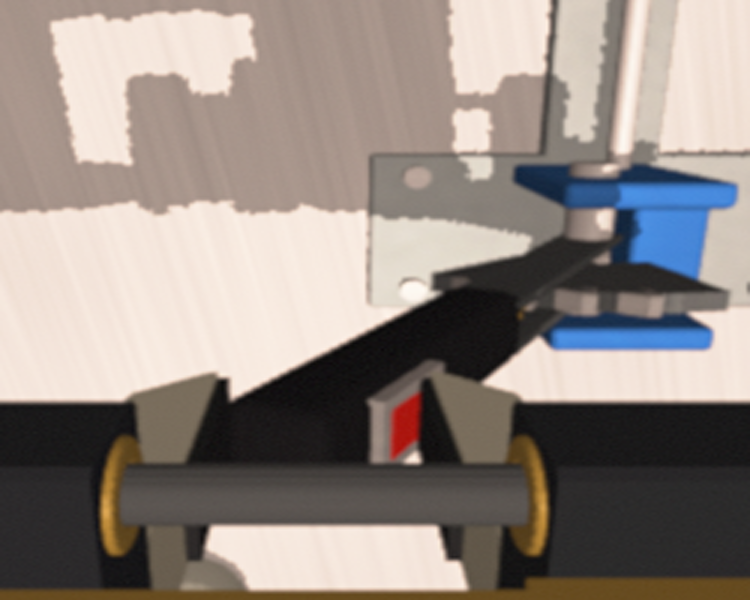

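The lever is at about 0.71 rad, between the first and second notches. I'll release and let the ratchet catch it in the first.

jog_arm([
  [0,0,0,0,1],
  [0,0,0,0,1],
  [0,0,0,0,1],
  [0,0,0,0,1],
  [0,0,0,0,1],
  [0,0,0,0,1],
  [0,0,0,0,1],
  [0,0,0,0,1],
  [0,0,0,0,1],
  [0,0,0,0,1],
  [0,0,0,0,1],
  [0,0,0,0,1],
])

```text
time: 22.4
tool_pos: [0.5956, 0.0046, 0.243]
tool_rot: [3.141, -0.0, 1.374]
contact_force: [-0.5, 0.9, -0.5]
opening: 0.0921
grip_force: 0.3
```

jog_arm([
  [-0.05,0,0.2,0,1],
  [-0.05,0,0.5,0,1],
  [-0.05,0,1,0,1],
  [-0.05,0,1,0,1],
])

```text
time: 22.8
tool_pos: [0.5935, 0.0043, 0.3289]
tool_rot: [3.13, -0.001, 1.374]
contact_force: [0.0, -0.4, -0.0]
opening: 0.0917
grip_force: 0.0
```

jog_arm([
  [0,-0.5,0.3,0,1],
  [0,-1,0.3,0,1],
  [0,-1,0.3,0,1],
])

```text
time: 23.1
tool_pos: [0.5916, -0.0798, 0.3469]
tool_rot: [3.14, 0.002, 1.37]
contact_force: [-0.8, 0.2, -0.6]
opening: 0.0922
grip_force: 0.0
```

jog_arm([
  [-0.5,-0.5,0,0,1],
  [-1,-1,0,0,1],
  [-1,-1,0,0,1],
  [-1,-1,0,0,1],
])

```text
time: 23.5
tool_pos: [0.5105, -0.1563, 0.3471]
tool_rot: [3.141, 0.0, 1.372]
contact_force: [0.5, 0.4, 0.0]
opening: 0.0918
grip_force: 0.0
```

Run:
```python
from h import *
s=readout.observe();print(s['time'],s['tool_pos'],s['contact_force'])
H=np.array([.694,-.0154]);y=-.195;u=np.array([np.cos(y),np.sin(y)])
for n in('scene','top'):
    a=snap(n,n+'9').astype(int)
    m=((a[...,2]>80)&(a[...,1]<60)&(a[...,0]<60)).astype(np.uint8)
    x0,x1=(270,330) if n=='scene' else (215,280)
    m[:,:x0]=0;m[:,x1:]=0;m[:100]=0
    k,l,st,ce=cv2.connectedComponentsWithStats(m);print(n,[(st[i,4],ce[i].round(1)) for i in range(1,k) if st[i,4]>4])
    for q in(0,.4,.62,.84):
        e=.314+q;print(q,pix(n,np.r_[H-u*(.195*np.cos(e)-.021*np.sin(e)),.07+.195*np.sin(e)+.021*np.cos(e)]))
a=cv2.imread('pics/scene9.png');cv2.imwrite('pics/f9.png',cv2.resize(a,(800,600)))
```

```text
23.5 [ 0.5104967  -0.15628912  0.34705183] [0.52382029 0.43487972 0.04977248]
scene [(np.int32(48), array([293.8, 178.7]))]
0 [285.7 177.1]
0.4 [290.7 175.9]
0.62 [294.5 179.8]
0.84 [298.9 187.3]
top [(np.int32(47), array([239.2, 162.2]))]
0 [236.  190.5]
0.4 [237.9 173.1]
0.62 [239.8 159.5]
0.84 [242.3 144.1]
```

View pics/f9.png

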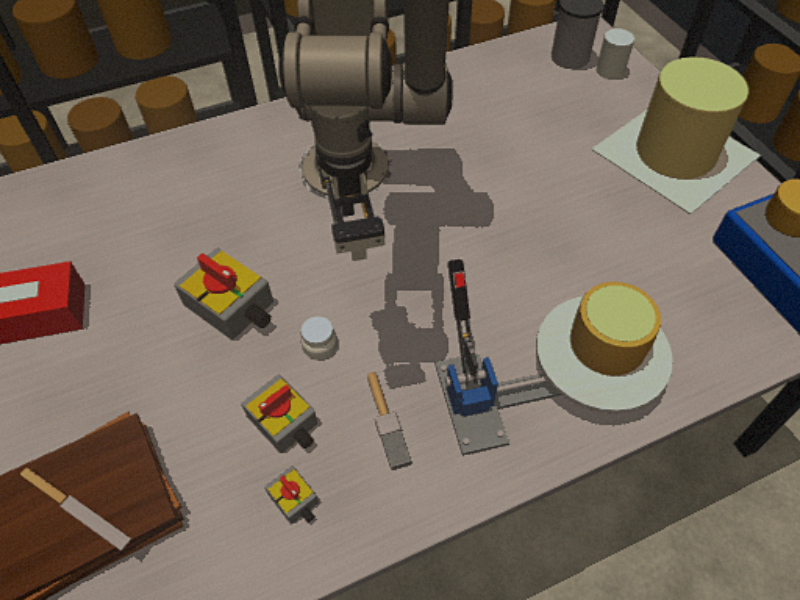

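The scene view shows the lever resting at the first notch (button at (460,280), matching 0.62 rad), the isolator off, the bystanders where they were and the robot clear.

```bash
python3 -c "
from cell import ticket;print(ticket.hand_in())"
```

```text
the job is handed in; nothing more can be done
None
```

I handed the job in at about 24 s of the 72 s allowed; no verdict came back. The isolator is off. The brake lever held at its fourth notch after I let go, then was lowered with the button squeezed and released into its first notch. The cheese, tub and brush are where they were.

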